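# Sort the mixed pantry trays

### The arm

A 7-joint arm with a two-finger parallel gripper is mounted at the origin on the work surface. World frame = base frame: x ahead of the robot, y to its left, z up, the work surface at z = 0. Lengths are in m, angles in rad, forces in N, time in s.
With the tool pointing down it reaches from about 0.4 to 0.85 m from the base axis. Payload 4.5 kg.
Tool frame: the origin (TCP) lies at the very end of the fingers, on their centre line; the grasp point (between the pads) lies 19 mm behind it (r.grip_point_offset is the distance from the TCP to the grasp point, in m); y points along the fingers, x is the direction in which the jaws open and shut, and the axes are right-handed (so a half turn about y gives the same grasp; the last joint's range is limited). The gripper opens to 88 mm and grips with 3 to 60 N. Pads are 18 mm wide; open, the fingers measure 123 mm over their backs; the gripper's body (75 mm by 187 mm) begins 45 mm behind the grasp point.
Start: joints at [-1.086, 0.689, -0.195, 1.565, 0.157, 0.902, -0.215], TCP at [0.272, 0.563, 0.239] pointing down, gripper open.
Joint ranges: [-3.01, 3.01], [-0.46, 2.08], [-1.47, 1.51], [0.13, 2.56], [-1, 4.14], [0.04, 2.09], [-2.66, 2.66]. Speed limits (rad/s): [2.57, 2.57, 3.14, 3.14, 3.14, 3.14, 3.14].

### API

Orientations are given as a unit quaternion [x, y, z, w].
In Python, from plant import get_state, snapshot, camera_params, job, r gives the robot as it stands.
- The arm moves only by the tool carry_out, never from a script. Its arguments are lists of equal length, an entry for each row: "offset": the shift along the world's x, y, z in m, a list of three; "twist": the turn about the world's z in degrees. In form: {"offset": [[tx, ty, tz], ...], "twist": [twist, ...]}. A call has 1 to 8 rows; each row shifts and turns the commanded pose from where the row before left it; what a row does not reach is not made up. A row lasts 1/8 s, in which the tool goes at most 62.5 mm and 10.7 degrees, less where a joint would pass 70% of its speed; a pose out of reach is approached as far as the arm can. A call with a gripper value outside its range is refused whole. "grip" is the finger opening in m, from 0 to 0.0881, set as the call begins (left out, the last holds). The fingers move at their own pace and stop on an object; "newtons" is the grip in N (left out, the last holds). Time passes only in rows, so rows that do not move let the fingers close. It gives the time, the measured TCP pose, the force and the opening at its end, in the units of the state.
- get_state(): the state, without advancing time (a new reading comes with each control period).
- snapshot(name): name is "scene" or "top" or "wrist"; returns the picture (384x512x3 uint8, red, green, blue); there is no depth.
- camera_params(name): a dict with "camera_matrix" (3x3 intrinsics, pixels), "eye" and "orientation" of the camera in the world. Camera axes: x right, y up, looking along -z (the intrinsics and any distortion apply to the point x, -y, -z); pixel columns grow to the right and rows downward; lengths in m; the calibration is good to about 2 mm. A picture is of the moment at which its call begins: read the wrist's pose just before it. camera_params takes no time and is no camera call; for the wrist camera it gives the pose at the moment of the call.
- job.finish_job(): hands the job in, once; it reports no verdict.
The state is a dict: "clock": time; "q": joint angles; "qd": joint speeds; "joint_torque": joint torques, N m; "tool_pos": TCP position; "eef_rot": TCP orientation; "contact_force": force on the tool from outside, world axes, zero at the start; "moment": the same for the moment, N m; "opening": opening from 0.0 (shut) to 1.0 (fully open).
Only numpy, scipy, OpenCV 4.12 (cv2) and the standard library are available. Lean on these libraries where they do the work, as an engineer would, in place of code of your own. Each camera call takes 0.05 s, during which the arm holds its last target. There are 200 camera calls.

### The job

The goods in the three wooden pantry trays have been mixed up: sort them so that the two cans share one tray, the two jars another and the two cartons the third (which tray gets which kind is up to you), one in each compartment, standing upright on the tray floor. All the compartments are taken, so stand one thing on the empty cork trivet meanwhile, or on a free bit of worktop. Do not knock any of the goods over.

Things in the scene. Friction and masses are not known exactly. Their poses are not given: they have to be found in the camera images.
- can_a: food can, bare steel, round, 53 mm diameter, 88 mm tall, about 0.17 kg; origin at the centre of its underside, z up its axis; the two cans are alike
- can_b: food can, bare steel, round, 53 mm diameter, 88 mm tall, about 0.17 kg; origin at the centre of its underside, z up its axis; the two cans are alike
- jar_a: glass jar, amber, round, 54 mm diameter up to 66 mm height, closed with a black screw lid 49 mm in diameter, 88 mm tall in all, about 0.19 kg; origin at the centre of its underside, z up its axis; the two jars are alike
- jar_b: glass jar, amber, round, 54 mm diameter up to 66 mm height, closed with a black screw lid 49 mm in diameter, 88 mm tall in all, about 0.19 kg; origin at the centre of its underside, z up its axis; the two jars are alike
- carton_a: white paperboard carton, rectangular, 54 mm along its x, 38 mm along its y, 90 mm tall, with a plain brown band, about 0.12 kg; origin at the centre of its underside, z up; at the start its x lies within about 0.1 rad of its tray's x; the two cartons are alike
- carton_b: white paperboard carton, rectangular, 54 mm along its x, 38 mm along its y, 90 mm tall, with a plain brown band, about 0.12 kg; origin at the centre of its underside, z up; at the start its x lies within about 0.1 rad of its tray's x; the two cartons are alike
- tray1: low open tray of light wood, fixed, 163 mm along its x, 84 mm along its y, 28 mm high, walls and floor 5 mm; a cross wall at the middle, as high, makes two compartments of 74 x 74 mm centred at x = +39.5 and -39.5 mm, y = 0; small black bow handle on the -x end. Origin at the centre of its underside. At the start one thing stands in each compartment
- tray2: low open tray of light wood, fixed, 163 mm along its x, 84 mm along its y, 28 mm high, walls and floor 5 mm; a cross wall at the middle, as high, makes two compartments of 74 x 74 mm centred at x = +39.5 and -39.5 mm, y = 0; small black bow handle on the -x end. Origin at the centre of its underside. At the start one thing stands in each compartment
- tray3: low open tray of light wood, fixed, 163 mm along its x, 84 mm along its y, 28 mm high, walls and floor 5 mm; a cross wall at the middle, as high, makes two compartments of 74 x 74 mm centred at x = +39.5 and -39.5 mm, y = 0; small black bow handle on the -x end. Origin at the centre of its underside. At the start one thing stands in each compartment
- trivet: flat round cork trivet, fixed, 130 mm diameter, 8 mm thick, empty at the start; a free spot for setting one thing down; origin at the centre of its underside, z up
There are look-alikes about, which are no part of the job. Leave any red look-alike of the tray3 alone. What is shaped like the tray2 but pink is not meant.

How it is judged:
By the outcome, as a careful person would: the job done as asked, in the order asked, and still so for the second after the job is handed in, with the robot touching nothing.
It also fails if it takes over 99 s, if anything falls off the work surface, if the arm or the gripper's body presses on something with over 40 N, if the wrist force passes 120 N, or if a joint passes its speed limit or range.

## Working session

There is one attempt and no reset: what is moved stays moved. The work goes in short steps, Python scripts to look and compute and a tool call to move; the robot and the scene stay as the last step left them, time stands still between calls to the robot, and variables do not carry over. Pictures are saved under pics/ and viewed, about 12 in all and at most 16, crops included, and the job is handed in when it is done.

Besides the shell and the picture viewer there is one more tool, called in YAML: its name, and indented under it one key for each argument. carry_out: Moves the arm, as the interface text tells. Its arguments: {"type":"object","properties":{"offset":{"type":"array"},"twist":{"type":"array"},"grip":{"type":"number"},"newtons":{"type":"number"}},"required":["offset","twist"]}

```bash
mkdir -p pics; ls; python3 - <<'E'
from plant import get_state, snapshot, camera_params, job, r
import cv2
for n in ["top","scene"]:
    p=camera_params(n); print(n,p)
    cv2.imwrite(f"pics/{n}0.png",snapshot(n)[:,:,::-1])
s=get_state(); print(s)
E
```

```text
pics
top {'camera_matrix': array([[445.02177649,   0.        , 259.08631954],
       [  0.        , 445.02177649, 191.08676238],
       [  0.        ,   0.        ,   1.        ]]), 'eye': array([ 0.35443628, -0.08110409,  1.20221179]), 'orientation': array([ 0.07834992, -0.07507778, -0.69317082,  0.71255794])}
scene {'camera_matrix': array([[489.05648311,   0.        , 250.55245359],
       [  0.        , 489.05648311, 180.43358185],
       [  0.        ,   0.        ,   1.        ]]), 'eye': array([1.53885411, 0.57080155, 1.14838548]), 'orientation': array([0.18658998, 0.34961891, 0.80471732, 0.44201904])}
{'clock': 0.1, 'q': array([-1.08621584,  0.68992897, -0.19452904,  1.56620196,  0.15731909,
        0.90249686, -0.21506408]), 'qd': array([ 0.00070648, -0.00228924, -0.00045638, -0.00317056,  0.00049611,
        0.00142236,  0.00099372]), 'joint_torque': array([-3.38708080e-03, -5.28500390e+01, -1.27131332e+00, -1.53838331e+01,
       -5.24830772e-02,  2.00328665e-03,  3.23336758e-05]), 'tool_pos': array([0.2720908 , 0.56205309, 0.2379826 ]), 'eef_rot': array([ 0.59941753,  0.37518071, -0.37611493, -0.59872834]), 'contact_force': array([ 0.32894112, -0.4636536 , -0.2261656 ]), 'moment': array([ 0.00514832,  0.01034766, -0.01568995]), 'opening': 1.002187136102239}
```

View pics/top0.png

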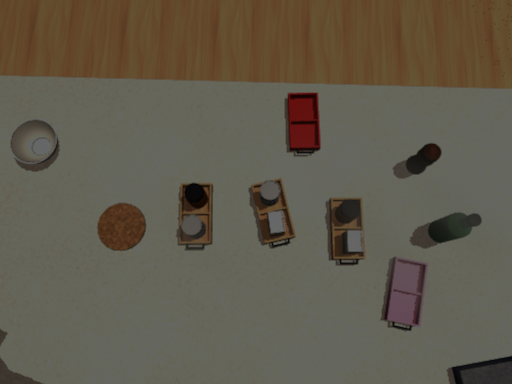

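View pics/scene0.png

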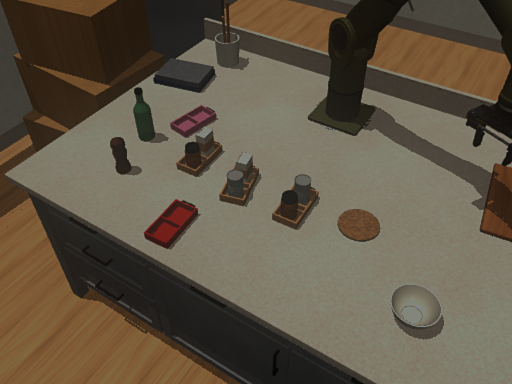

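The three light-wood trays are at top px (196,214) with jar and can, (273,212) with can and carton, and (347,230) with jar and carton. The trivet is at (121,227). Look-alikes: red tray (304,122), pink tray (406,293); also the pepper mill (425,157) and bottle (455,228). Next is a close crop to check the choice.

```bash
cat > h.py <<'E'
import numpy as np, cv2
from scipy.spatial.transform import Rotation as R
from plant import get_state, snapshot, camera_params, job, r
def ray(cam,uv):
    K=cam["camera_matrix"]; p=np.c_[np.atleast_2d(uv),np.ones(len(np.atleast_2d(uv)))]@np.linalg.inv(K).T
    return (p*[1,-1,-1])@R.from_quat(cam["orientation"]).as_matrix().T
def onz(cam,uv,z):
    d=ray(cam,uv); e=np.asarray(cam["eye"]); return (e+d*((z-e[2])/d[:,2])[:,None])[:,:2]
def proj(cam,P):
    c=(np.atleast_2d(P)-cam["eye"])@R.from_quat(cam["orientation"]).as_matrix()*[1,-1,-1]
    c=c@cam["camera_matrix"].T; return c[:,:2]/c[:,2:]
E
python3 - <<'E'
from h import *
im=cv2.imread("pics/top0.png"); c=im[165:275,90:380]
c=cv2.resize(c,None,fx=2.75,fy=2.75,interpolation=cv2.INTER_CUBIC)
c=np.clip(255*(c/255.)**0.55,0,255).astype('uint8')
sc=cv2.imread("pics/scene0.png")[120:250,160:390]
sc=cv2.resize(sc,(797,290*797//797),interpolation=cv2.INTER_CUBIC) if 0 else cv2.resize(sc,None,fx=2.3,fy=2.2,interpolation=cv2.INTER_CUBIC)
sc=np.clip(255*(sc/255.)**0.55,0,255).astype('uint8')
o=np.zeros((c.shape[0]+sc.shape[0],c.shape[1],3),'uint8');o[:c.shape[0]]=c;o[c.shape[0]:,:sc.shape[1]]=sc
print(o.shape);cv2.imwrite("pics/crop1.png",o)
hsv=cv2.cvtColor(im,cv2.COLOR_BGR2HSV)
for u,v in [(121,227),(197,206),(182,214),(210,214),(60,300),(250,90),(304,122),(331,230),(192,226),(270,190),(353,243)]: print((u,v),hsv[v,u])
E
```

```text
(588, 798, 3)
(121, 227) [ 13 163  86]
(197, 206) [ 10 213  18]
(182, 214) [ 14 132  56]
(210, 214) [ 16 138  94]
(60, 300) [ 26  35 101]
(250, 90) [ 33  30 103]
(304, 122) [  0 204  25]
(331, 230) [ 16 134  42]
(192, 226) [23 24 85]
(270, 190) [17 25 90]
(353, 243) [120   3 102]
```

View pics/crop1.png

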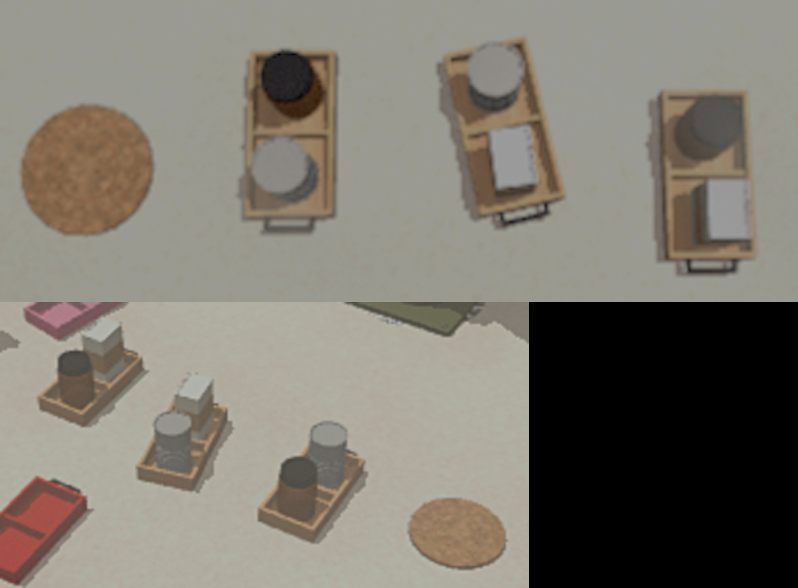

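The crop confirms it: L = jar (far) + can (near), M = can (far) + carton (near), R = jar (far) + carton (near). Handles face the robot, and no red or pink tray is involved. Plan: L can → trivet, R jar → L near, M carton → R far, can → M near.

```bash
python3 - <<'E'
from h import *
cam=camera_params("top")
im=cv2.imread("pics/top0.png");hsv=cv2.cvtColor(im,cv2.COLOR_BGR2HSV)
f=lambda x,y:(90+x/2.75-.3,165+y/2.75-.3)
for n,p,z in [("Lcan",(281,167),.093),("Ljar",(287,76),.093),("Mcan",(495,69),.093),("Mcarton",(512,157),.095),("Rjar",(715,122),.093),("Rcarton",(727,208),.095),("trivet",(87,170),.008),("L",(291,134),.028),("M",(503,128),.028),("R",(708,176),.028)]:
    print(n,onz(cam,f(*p),z).round(4))
m=cv2.inRange(hsv,(6,75,20),(24,255,255)); m[:150]=0
for c in cv2.findContours(cv2.morphologyEx(m,cv2.MORPH_CLOSE,np.ones((9,9))),0,2)[0]:
    if cv2.contourArea(c)>900:
        b=cv2.boxPoints(cv2.minAreaRect(c)); q=onz(cam,b,.02); e=[q[(i+1)%4]-q[i] for i in range(4)]
        l=max(e[:2],key=np.linalg.norm); print(b.mean(0),q.mean(0).round(4),[np.linalg.norm(x).round(4) for x in e[:2]],np.degrees(np.arctan2(l[1],l[0])).round(1))
w=camera_params("wrist");s=get_state();print(w)
Rt=R.from_quat(s["eef_rot"]); print(Rt.as_matrix().round(3)); print(Rt.inv().apply(w["eye"]-s["tool_pos"]).round(4),(Rt.inv()*R.from_quat(w["orientation"])).as_matrix().round(3), r.grip_point_offset)
E
```

```text
Lcan [[0.5065 0.0937]]
Ljar [[0.5916 0.0933]]
Mcan [[ 0.6035 -0.0995]]
Mcarton [[ 0.5212 -0.1168]]
Rjar [[ 0.5591 -0.3029]]
Rcarton [[ 0.48   -0.3121]]
trivet [[0.5099 0.2975]]
L [[0.5479 0.0962]]
M [[ 0.5595 -0.1097]]
R [[ 0.518  -0.3083]]
[121.05403 226.32433] [0.5096 0.2946] [np.float64(0.1285), np.float64(0.1275)] -78.7
[346.74005 228.24077] [ 0.5216 -0.3087] [np.float64(0.091), np.float64(0.1656)] -179.1
[194.5 213. ] [0.5515 0.1003] [np.float64(0.0902), np.float64(0.1637)] -177.1
[272.53278 210.63934] [ 0.5638 -0.1094] [np.float64(0.089), np.float64(0.1677)] -166.1
{'camera_matrix': array([[288.46833865,   0.        , 253.36844098],
       [  0.        , 288.46833865, 190.1462669 ],
       [  0.        ,   0.        ,   1.        ]]), 'eye': array([0.19711885, 0.60017825, 0.38336683]), 'orientation': array([-0.1390401 , -0.08603044,  0.52449208,  0.83556847])}
[[ 0.436 -0.001 -0.9  ]
 [ 0.9   -0.002  0.436]
 [-0.002 -1.    -0.   ]]
[ 0.0014 -0.1454  0.0841] [[ 1.    -0.001  0.   ]
 [ 0.     0.322 -0.947]
 [ 0.001  0.947  0.322]] 0.0187
```

carry_out:
  offset:
    - [0.025,-0.052,0]
    - [0.025,-0.052,0]
    - [0.025,-0.052,0]
    - [0.025,-0.052,0]
    - [0.025,-0.052,0]
    - [0.025,-0.052,0]
    - [0.025,-0.052,0]
    - [0.025,-0.052,0]
  twist: [3.5,3.5,3.5,3.5,3.5,3.5,3.5,3.5]
  grip: 0.088
  newtons: 20

```text
clock: 1.1
tool_pos: [0.4728, 0.1448, 0.2386]
eef_rot: [-0.49, -0.51, 0.51, 0.49]
contact_force: [0.8, -0.0, 0.3]
opening: 0.996
```

carry_out:
  offset:
    - [0.015,-0.028,0]
    - [0.012,-0.028,0]
    - [0,0,0]
    - [0,0,0]
  twist: [0,0,0,0]

```text
clock: 1.6
tool_pos: [0.4987, 0.0916, 0.2386]
eef_rot: [0.49, 0.51, -0.51, -0.491]
contact_force: [-0.3, 0.3, 0.4]
opening: 0.998
```

```bash
python3 - <<'E'
from h import *
import pickle
s=get_state();w=camera_params("wrist");im=snapshot("wrist")[:,:,::-1]
M=R.from_quat(s["eef_rot"]).as_matrix();print(s["clock"],s["tool_pos"],np.degrees(np.arctan2(M[1,0],M[0,0])),s["qd"].round(3))
pickle.dump(w,open("w1.pkl","wb"));cv2.imwrite("pics/w1.png",im)
o=np.clip(255*(im/255.)**0.6,0,255).astype('uint8')
for n,P in dict(Lcan=(.5065,.0937,.093),Ljar=(.5916,.0933,.093),L=(.548,.0975,.028)).items():
    u=proj(w,P)[0];print(n,u);cv2.circle(o,tuple(int(x) for x in u.round()),2,(0,255,0),-1)
cv2.imwrite("pics/w1v.png",cv2.resize(o,None,fx=1.5,fy=1.5))
E
```

```text
1.6 [0.49873322 0.09164622 0.23861284] 92.23449794755142 [-0.019 -0.004 -0.011  0.002  0.001 -0.001  0.002]
Lcan [253.80943198 183.22267513]
Ljar [250.4989186  253.67531364]
L [255.31190839 198.62651747]
```

View pics/w1v.png

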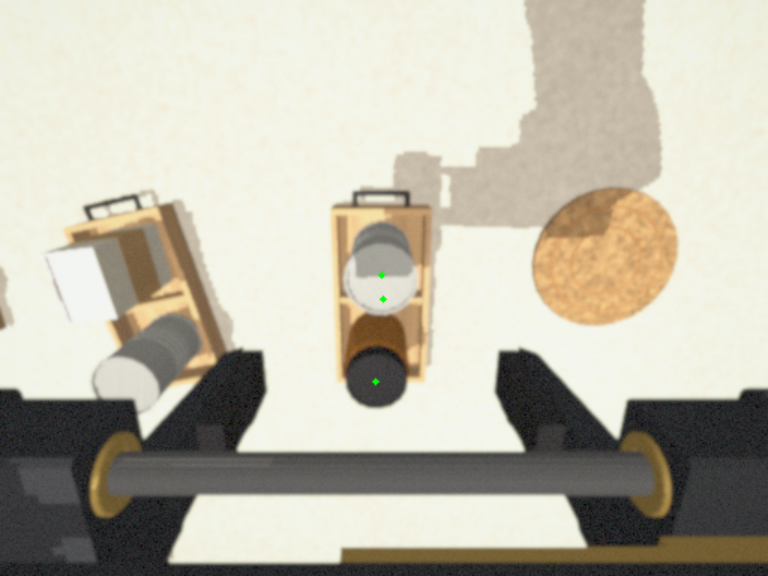

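The wrist view shows the L tray with the can at (380,280), the jar lid at (376,380), and rim corners (333,207), (432,207), (428,380), (338,380), all in view px at x1.5. The projected estimates agree to within about 3 mm.

```bash
python3 - <<'E'
from h import *
import pickle
w=pickle.load(open("w1.pkl","rb"))
f=lambda *a:np.array(a)/1.5-.17
q=onz(w,f((333,207),(432,207),(428,380),(338,380)),.028);print(q.round(4),q.mean(0))
print("cross",onz(w,f((336,299),(430,299)),.028).round(4))
print("can",onz(w,f((380,279)),.093),"jar",onz(w,f((376,377.5)),.093),"triv",onz(w,f((605,256)),.008))
print("Mcan",onz(w,f((127,382)),.093),"Mcarton top",onz(w,f((84,284)),.095))
im=cv2.imread("pics/w1.png");hsv=cv2.cvtColor(im,cv2.COLOR_BGR2HSV)
m=cv2.inRange(hsv,(5,60,60),(25,255,255));m[:,:345]=0;m[230:]=0
c=max(cv2.findContours(m,0,2)[0],key=cv2.contourArea);print("triv",onz(w,cv2.fitEllipse(c)[0],.008))
E
```

```text
[[0.47   0.0531]
 [0.4668 0.1341]
 [0.6282 0.1429]
 [0.6315 0.0585]] [0.54915832 0.09715202]
cross [[0.5504 0.0561]
 [0.5471 0.1386]]
can [[0.50942077 0.09313167]] jar [[0.58874494 0.09319335]] triv [[0.50725908 0.29518111]]
Mcan [[ 0.600153   -0.09781056]] Mcarton top [[ 0.52067007 -0.11505225]]
triv [[0.43028997 0.26984403]]
```

carry_out:
  offset:
    - [0.009,0.002,-0.05]
    - [0,0,-0.05]
    - [0,0,-0.05]
    - [0,0,-0.04]
    - [0,0,-0.011]
    - [0,0,0]
  twist: [0,0,0,0,0,0]

```text
clock: 2.4
tool_pos: [0.5081, 0.0937, 0.0379]
eef_rot: [0.49, 0.51, -0.51, -0.49]
contact_force: [0.4, -0.7, 0.6]
opening: 0.994
```

carry_out:
  offset:
    - [0,0,0]
    - [0,0,0]
    - [0,0,0]
    - [0,0,0]
    - [0,0,0]
    - [0,0,0]
  twist: [0,0,0,0,0,0]
  grip: 0.04

```text
clock: 3.15
tool_pos: [0.5086, 0.0925, 0.0382]
eef_rot: [0.491, 0.51, -0.509, -0.49]
contact_force: [0.3, 0.0, 6.2]
opening: 0.584
```

carry_out:
  offset:
    - [0,0,0.015]
    - [0,0,0.04]
    - [0,0,0.05]
    - [0,0.02,0.02]
    - [0,0.05,0]
    - [0,0.055,0]
    - [0,0.05,0]
    - [0,0.027,0]
  twist: [0,0,0,0,0,0,0,0]

```text
clock: 4.15
tool_pos: [0.5071, 0.2983, 0.1635]
eef_rot: [0.489, 0.511, -0.51, -0.49]
contact_force: [0.8, -0.8, -1.4]
opening: 0.584
```

carry_out:
  offset:
    - [0,0,-0.04]
    - [0,0,-0.05]
    - [0,0,-0.025]
    - [0,0,-0.005]
    - [0,0,0]
  twist: [0,0,0,0,0]

```text
clock: 4.78
tool_pos: [0.5085, 0.2949, 0.0435]
eef_rot: [0.49, 0.51, -0.509, -0.491]
contact_force: [0.9, 0.5, -1.9]
opening: 0.584
```

carry_out:
  offset:
    - [0,0,-0.002]
    - [0,0,0]
  twist: [0,0]

```text
clock: 5.03
tool_pos: [0.5088, 0.2949, 0.0417]
eef_rot: [0.491, 0.51, -0.509, -0.49]
contact_force: [-0.1, 0.2, -0.5]
opening: 0.581
```

carry_out:
  offset:
    - [0,0,0]
    - [0,0,0]
    - [0,0,0]
    - [0,0,0]
    - [0,0,0]
  twist: [0,0,0,0,0]
  grip: 0.088

```text
clock: 5.65
tool_pos: [0.5083, 0.2946, 0.0407]
eef_rot: [-0.49, -0.509, 0.509, 0.49]
contact_force: [-0.3, -0.0, 0.2]
opening: 1.001
```

carry_out:
  offset:
    - [0,0,0.02]
    - [0,0,0.05]
    - [0,0,0.055]
    - [0,-0.02,0.055]
    - [0,-0.06,0.018]
    - [0,-0.06,0]
    - [0,-0.06,0]
    - [0,-0.06,0]
  twist: [0,0,0,0,0,0,0,0]

```text
clock: 6.65
tool_pos: [0.5081, 0.0328, 0.2389]
eef_rot: [0.491, 0.51, -0.509, -0.49]
contact_force: [0.2, -0.9, -1.1]
opening: 0.999
```

carry_out:
  offset:
    - [0,-0.06,0]
    - [0,-0.06,0]
    - [0,-0.06,0]
    - [0,-0.06,0]
    - [0,-0.06,0]
    - [0,-0.035,0]
    - [0,0,0]
    - [0,0,0]
  twist: [0,0,0,0,0,0,0,0]

```text
clock: 7.65
tool_pos: [0.5084, -0.2988, 0.2386]
eef_rot: [0.49, 0.51, -0.509, -0.49]
contact_force: [0.7, -0.2, -0.1]
opening: 1.0
```

```bash
python3 - <<'E'
from h import *
import pickle
s=get_state();w=camera_params("wrist");im=snapshot("wrist")[:,:,::-1]
M=R.from_quat(s["eef_rot"]).as_matrix();print(s["clock"],s["tool_pos"],np.degrees(np.arctan2(M[1,0],M[0,0])),s["qd"].round(3))
pickle.dump(w,open("w2.pkl","wb"));cv2.imwrite("pics/w2.png",im)
cv2.imwrite("pics/w2v.png",cv2.resize(im,None,fx=1.5,fy=1.5))
E
```

```text
7.65 [ 0.50839035 -0.29875344  0.23861096] 92.25055951560394 [-0.022 -0.008 -0.013  0.008 -0.     0.001  0.002]
```

View pics/w2v.png

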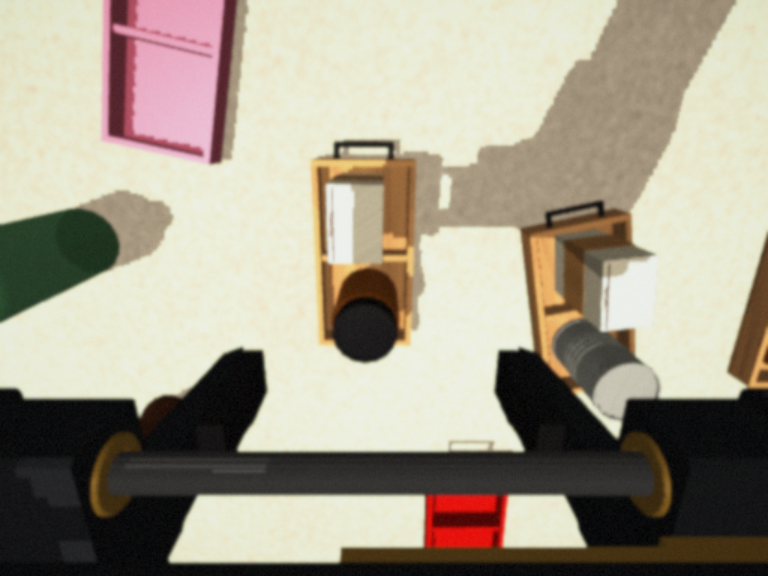

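The R tray's rim corners are at (312,160), (414,158), (410,345), (320,344), and its jar lid is at (365,329). The M carton's top is near (628,290).

```bash
python3 - <<'E'
from h import *
import pickle
w=pickle.load(open("w2.pkl","rb"))
f=lambda *a:np.array(a)/1.5-.17
q=onz(w,f((312,160),(414,158),(411,345),(320,344)),.028);print(q.round(4),q.mean(0))
print("cross",onz(w,f((376,257),(411,257)),.028).round(4))
print("jar",onz(w,f((365,329)),.093),onz(w,f((333,329),(398,329)),.093))
E
```

```text
[[ 0.4435 -0.354 ]
 [ 0.4387 -0.2735]
 [ 0.6023 -0.2656]
 [ 0.6045 -0.3484]] [ 0.5222493  -0.31035918]
cross [[ 0.5207 -0.3005]
 [ 0.5195 -0.2708]]
jar [[ 0.55820834 -0.30668869]] [[ 0.5591326  -0.33020526]
 [ 0.55725496 -0.28243138]]
```

carry_out:
  offset:
    - [0.05,-0.008,0]
    - [0,0,-0.05]
    - [0,0,-0.05]
    - [0,0,-0.05]
    - [0,0,-0.04]
    - [0,0,-0.011]
    - [0,0,0]
  twist: [0,0,0,0,0,0,0]

```text
clock: 8.57
tool_pos: [0.5589, -0.3071, 0.0381]
eef_rot: [0.49, 0.51, -0.51, -0.49]
contact_force: [-0.8, 0.2, -0.0]
opening: 0.995
```

carry_out:
  offset:
    - [0,0,0]
    - [0,0,0]
    - [0,0,0]
    - [0,0,0]
    - [0,0,0]
    - [0,0,0]
  twist: [0,0,0,0,0,0]
  grip: 0.04

```text
clock: 9.32
tool_pos: [0.5585, -0.3085, 0.0383]
eef_rot: [0.491, 0.509, -0.509, -0.49]
contact_force: [-0.6, 0.5, 5.6]
opening: 0.603
```

carry_out:
  offset:
    - [0,0,0.015]
    - [0,0,0.04]
    - [0,0,0.05]
    - [0,0,0.02]
    - [0,0,0]
  twist: [0,0,0,0,0]

```text
clock: 9.95
tool_pos: [0.5592, -0.3086, 0.1646]
eef_rot: [0.492, 0.51, -0.509, -0.489]
contact_force: [0.2, -0.3, -1.5]
opening: 0.605
```

carry_out:
  offset:
    - [-0.006,0.04,0.005]
    - [-0.006,0.055,0]
    - [-0.006,0.055,0]
    - [-0.006,0.055,0]
    - [-0.006,0.055,0]
    - [-0.006,0.055,0]
    - [-0.006,0.055,0]
    - [-0.007,0.034,0]
  twist: [0,0,0,0,0,0,0,0]

```text
clock: 10.95
tool_pos: [0.5079, 0.099, 0.1666]
eef_rot: [-0.489, -0.51, 0.511, 0.49]
contact_force: [-0.1, -1.0, -2.1]
opening: 0.607
```

carry_out:
  offset:
    - [0,0,-0.03]
    - [0,0,-0.03]
    - [0,0,0]
  twist: [0,0,0]

```text
clock: 11.32
tool_pos: [0.5069, 0.0951, 0.1053]
eef_rot: [-0.489, -0.507, 0.512, 0.491]
contact_force: [0.6, 1.1, -1.9]
opening: 0.608
```

carry_out:
  offset:
    - [0.002,0,-0.03]
    - [0,0,-0.025]
    - [0,0,-0.01]
    - [0,0,0]
  twist: [0,0,0,0]

```text
clock: 11.82
tool_pos: [0.5112, 0.0957, 0.0428]
eef_rot: [-0.49, -0.509, 0.51, 0.491]
contact_force: [-0.1, -0.2, -0.8]
opening: 0.608
```

carry_out:
  offset:
    - [0,0,-0.001]
    - [0,0,0]
  twist: [0,0]

```text
clock: 12.08
tool_pos: [0.5118, 0.0958, 0.0425]
eef_rot: [0.491, 0.51, -0.509, -0.49]
contact_force: [-0.9, 0.3, -1.9]
opening: 0.606
```

carry_out:
  offset:
    - [0,0,-0.003]
    - [0,0,0]
  twist: [0,0]

```text
clock: 12.32
tool_pos: [0.5112, 0.0957, 0.0387]
eef_rot: [-0.49, -0.509, 0.509, 0.49]
contact_force: [0.1, -0.4, -2.0]
opening: 0.608
```

carry_out:
  offset:
    - [0,0,-0.001]
    - [0,0,0]
  twist: [0,0]

```text
clock: 12.58
tool_pos: [0.5113, 0.0957, 0.0382]
eef_rot: [0.491, 0.509, -0.509, -0.49]
contact_force: [-0.7, -0.8, 5.4]
opening: 0.608
```

carry_out:
  offset:
    - [0,0,0]
    - [0,0,0]
    - [0,0,0]
    - [0,0,0]
    - [0,0,0]
  twist: [0,0,0,0,0]
  grip: 0.088

```text
clock: 13.2
tool_pos: [0.5113, 0.0957, 0.0377]
eef_rot: [0.49, 0.509, -0.509, -0.49]
contact_force: [-0.2, 0.0, -0.0]
opening: 1.001
```

carry_out:
  offset:
    - [0,0,0.02]
    - [0,0,0.05]
    - [0,0,0.05]
    - [0,-0.05,0.05]
    - [0,-0.05,0.03]
    - [0,-0.05,0]
    - [0,-0.05,0]
    - [0,0,0]
  twist: [0,0,0,4,4,4,0,0]

```text
clock: 14.2
tool_pos: [0.5103, -0.104, 0.2315]
eef_rot: [-0.437, -0.555, 0.557, 0.437]
contact_force: [0.2, 0.6, 0.1]
opening: 0.999
```

```bash
python3 - <<'E'
from h import *
import pickle
s=get_state();w=camera_params("wrist");im=snapshot("wrist")[:,:,::-1]
M=R.from_quat(s["eef_rot"]).as_matrix();print(s["clock"],s["tool_pos"],np.degrees(np.arctan2(M[1,0],M[0,0])),s["qd"].round(3))
pickle.dump(w,open("w3.pkl","wb"));cv2.imwrite("pics/w3.png",im)
cv2.imwrite("pics/w3v.png",cv2.resize(im,None,fx=1.5,fy=1.5))
E
```

```text
14.2 [ 0.51027045 -0.10401822  0.23145193] 103.65357670216534 [-0.072 -0.003 -0.074  0.017 -0.029 -0.018 -0.027]
```

View pics/w3v.png

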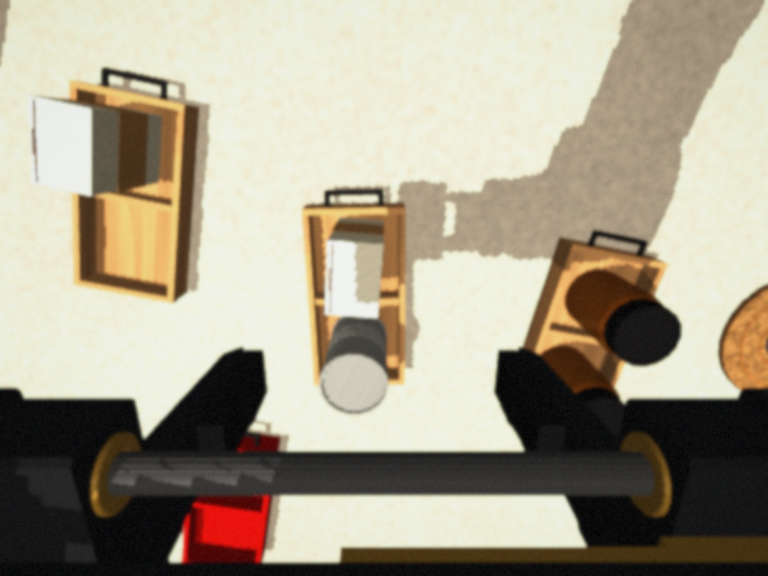

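Jar_a now stands in the L near compartment. The M rim corners are at (303,207), (405,205), (405,384), (317,382), and the carton's top face spans about (329,238) to (380,318).

```bash
python3 - <<'E'
from h import *
import pickle
w=pickle.load(open("w3.pkl","rb"))
f=lambda *a:np.array(a)/1.5-.17
q=onz(w,f((303,207),(405,205),(405,384),(317,382)),.028);print(q.round(4),q.mean(0))
print("cross",onz(w,f((316,303),(402,299)),.028).round(4))
c=onz(w,f((330,237),(384,245),(379,319),(324,314)),.095);print("carton",c.round(4),c.mean(0))
print("can",onz(w,f((354,382)),.093))
q=onz(w,f((70,82),(198,103),(172,300),(76,285)),.028);print("R",q.mean(0).round(4))
im=cv2.imread("pics/w3.png")[130:230,190:290]
cv2.imwrite("pics/w3c.png",cv2.resize(im,None,fx=6,fy=6,interpolation=cv2.INTER_CUBIC))
E
```

```text
[[ 0.4944 -0.1712]
 [ 0.4735 -0.0921]
 [ 0.6321 -0.0504]
 [ 0.6493 -0.1297]] [ 0.56231268 -0.11086124]
cross [[ 0.573  -0.1454]
 [ 0.5518 -0.0742]]
carton [[ 0.4972 -0.1409]
 [ 0.4939 -0.1048]
 [ 0.5467 -0.0954]
 [ 0.5522 -0.1339]] [ 0.5225091  -0.11876874]
can [[ 0.60175688 -0.1013743 ]]
R [ 0.5218 -0.3074]
```

View pics/w3c.png

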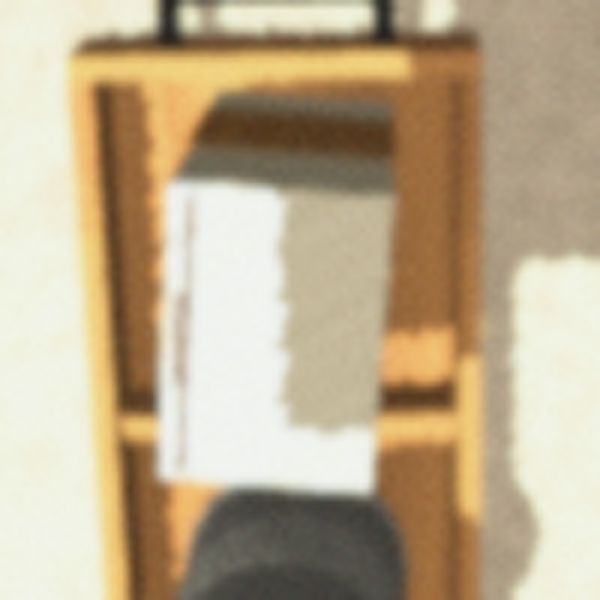

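carry_out:
  offset:
    - [0.012,-0.014,0]
    - [0,0,-0.05]
    - [0,0,-0.05]
    - [0,0,-0.05]
    - [0,0,-0.033]
    - [0,0,-0.01]
    - [0,0,0]
  twist: [-4,0,0,0,0,0,0]

```text
clock: 15.12
tool_pos: [0.5236, -0.1112, 0.0391]
eef_rot: [0.453, 0.543, -0.543, -0.453]
contact_force: [-0.1, -0.2, -0.1]
opening: 1.001
```

carry_out:
  offset:
    - [0,0,0]
    - [0,0,0]
    - [0,0,0]
    - [0,0,0]
    - [0,0,0]
    - [0,0,0]
    - [0,0,0]
    - [0,0,0]
  twist: [0,0,0,0,0,0,0,0]
  grip: 0.025

```text
clock: 16.12
tool_pos: [0.5234, -0.1129, 0.039]
eef_rot: [-0.454, -0.542, 0.542, 0.454]
contact_force: [0.8, -2.1, 1.7]
opening: 0.431
```

carry_out:
  offset:
    - [0,0,0.015]
    - [0,0,0.04]
    - [0,0,0.05]
    - [0,0,0.025]
    - [0,0,0]
  twist: [0,0,0,0,0]

```text
clock: 16.75
tool_pos: [0.5243, -0.1121, 0.1711]
eef_rot: [0.455, 0.543, -0.541, -0.453]
contact_force: [0.3, 1.0, -1.1]
opening: 0.427
```

carry_out:
  offset:
    - [0.008,-0.045,0]
    - [0.01,-0.05,0]
    - [0.01,-0.05,0]
    - [0.01,-0.051,0]
    - [0,0,0]
    - [0,0,0]
  twist: [-2,-2,-2,-1,0,0]

```text
clock: 17.5
tool_pos: [0.5605, -0.3071, 0.1675]
eef_rot: [0.485, 0.514, -0.514, -0.487]
contact_force: [-1.3, 0.8, -0.7]
opening: 0.43
```

carry_out:
  offset:
    - [0,0,-0.04]
    - [0,0,-0.05]
    - [0,0,-0.025]
    - [0,0,0]
    - [0,0,0]
  twist: [0,0,0,0,0]

```text
clock: 18.12
tool_pos: [0.5623, -0.3074, 0.055]
eef_rot: [0.486, 0.515, -0.514, -0.485]
contact_force: [0.7, -0.5, -1.1]
opening: 0.428
```

carry_out:
  offset:
    - [0,0,-0.013]
    - [0,0,-0.002]
    - [0,0,0]
    - [0,0,0]
  twist: [0,-0.5,0,0]

```text
clock: 18.62
tool_pos: [0.5614, -0.3086, 0.0391]
eef_rot: [0.488, 0.512, -0.511, -0.488]
contact_force: [0.2, -0.1, -1.5]
opening: 0.428
```

carry_out:
  offset:
    - [0,0,-0.001]
    - [0,0,0]
  twist: [0,0]

```text
clock: 18.88
tool_pos: [0.5615, -0.3085, 0.0391]
eef_rot: [-0.488, -0.511, 0.511, 0.488]
contact_force: [-2.3, 0.3, 6.9]
opening: 0.431
```

carry_out:
  offset:
    - [0,0,0]
    - [0,0,0]
    - [0,0,0]
    - [0,0,0]
    - [0,0,0]
    - [0,0,0]
  twist: [0,0,0,0,0,0]
  grip: 0.088

```text
clock: 19.62
tool_pos: [0.5613, -0.3084, 0.0379]
eef_rot: [0.488, 0.512, -0.512, -0.488]
contact_force: [-0.2, 1.0, -0.2]
opening: 0.995
```

carry_out:
  offset:
    - [0,0,0.02]
    - [0,0,0.05]
    - [0,0,0.06]
    - [-0.01,0.03,0.05]
    - [-0.008,0.058,0]
    - [-0.008,0.058,0]
    - [-0.008,0.058,0]
    - [-0.008,0.058,0]
  twist: [0,0,0,0,0,0,0,0]

```text
clock: 20.62
tool_pos: [0.5192, -0.0446, 0.2195]
eef_rot: [0.489, 0.512, -0.511, -0.488]
contact_force: [0.7, 0.7, -0.1]
opening: 0.995
```

carry_out:
  offset:
    - [0,0.06,0]
    - [0,0.06,0]
    - [0,0.06,0]
    - [0,0.06,0]
    - [0,0.05,0]
    - [0,0.045,0]
    - [0,0,0]
    - [0,0,0]
  twist: [0,0,0,0,0,0,0,0]

```text
clock: 21.62
tool_pos: [0.5194, 0.2876, 0.2186]
eef_rot: [-0.489, -0.511, 0.512, 0.488]
contact_force: [0.2, -1.0, -0.4]
opening: 1.001
```

```bash
python3 - <<'E'
from h import *
import pickle
s=get_state();w=camera_params("wrist");im=snapshot("wrist")[:,:,::-1];t=snapshot("top")[:,:,::-1]
M=R.from_quat(s["eef_rot"]).as_matrix();print(s["clock"],s["tool_pos"],np.degrees(np.arctan2(M[1,0],M[0,0])),s["qd"].round(3))
pickle.dump(w,open("w4.pkl","wb"));cv2.imwrite("pics/w4.png",im)
t=cv2.resize(t[165:275,240:380],(512,402),interpolation=cv2.INTER_CUBIC);t=np.clip(255*(t/255.)**0.55,0,255).astype('uint8')[-216:]
cv2.imwrite("pics/w4v.png",np.vstack([cv2.resize(t,(512,216)),im]))
E
```

```text
21.625 [0.51938781 0.28756964 0.21860385] 92.65409100243276 [ 0.023 -0.001  0.018  0.013  0.001 -0.005 -0.004]
```

View pics/w4v.png

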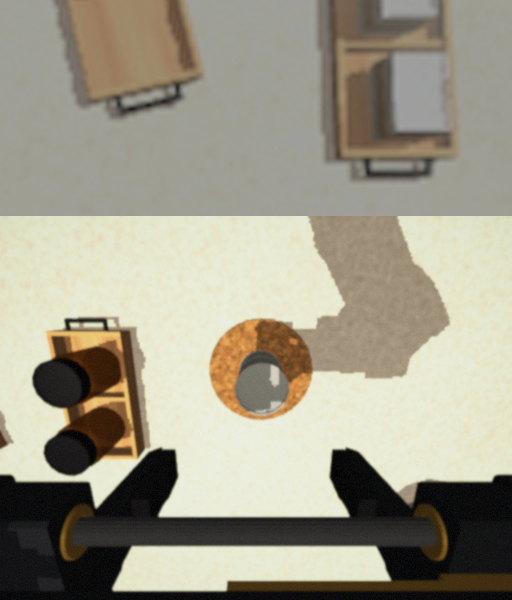

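Both jars are in L and both cartons in R. The can stands on the trivet with its top at wrist px about (262,171).

```bash
python3 - <<'E'
from h import *
import pickle
w=pickle.load(open("w4.pkl","rb"));print(onz(w,(262,171),.096))
E
```

```text
[[0.50747496 0.29630841]]
```

carry_out:
  offset:
    - [-0.012,0.008,0]
    - [0,0,-0.05]
    - [0,0,-0.05]
    - [0,0,-0.05]
    - [0,0,-0.022]
    - [0,0,-0.005]
    - [0,0,0]
  twist: [0,0,0,0,0,0,0]

```text
clock: 22.6
tool_pos: [0.5073, 0.2969, 0.0415]
eef_rot: [0.488, 0.512, -0.511, -0.488]
contact_force: [-0.1, 0.6, -0.1]
opening: 0.999
```

carry_out:
  offset:
    - [0,0,0]
    - [0,0,0]
    - [0,0,0]
    - [0,0,0]
    - [0,0,0]
    - [0,0,0]
  twist: [0,0,0,0,0,0]
  grip: 0.04

```text
clock: 23.35
tool_pos: [0.5074, 0.2961, 0.0412]
eef_rot: [-0.488, -0.511, 0.512, 0.488]
contact_force: [-1.3, -2.4, 5.5]
opening: 0.585
```

carry_out:
  offset:
    - [0,0,0.015]
    - [0,0,0.04]
    - [0,0,0.05]
    - [0,0,0.025]
    - [0,-0.04,0]
    - [0,-0.055,0]
    - [0,-0.055,0]
    - [0,-0.055,0]
  twist: [0,0,0,0,0,0,0,0]

```text
clock: 24.35
tool_pos: [0.5073, 0.0903, 0.1715]
eef_rot: [0.488, 0.512, -0.511, -0.488]
contact_force: [1.1, -0.2, -1.1]
opening: 0.589
```

carry_out:
  offset:
    - [0.004,-0.055,0]
    - [0.004,-0.055,0]
    - [0.004,-0.055,0]
    - [0.004,-0.045,0]
    - [0,0,0]
    - [0,0,0]
    - [0,0,0]
  twist: [4,4,3.5,0,0,0,0]

```text
clock: 25.22
tool_pos: [0.5235, -0.1165, 0.1713]
eef_rot: [0.434, 0.559, -0.558, -0.434]
contact_force: [0.5, 0.1, -1.7]
opening: 0.588
```

carry_out:
  offset:
    - [0,-0.004,-0.03]
    - [0,0,-0.05]
    - [0,0,-0.035]
    - [0,0,-0.012]
    - [0,0,-0.002]
    - [0,0,0]
    - [0,0,0]
  twist: [0,0,0,0,0,0,0]

```text
clock: 26.1
tool_pos: [0.5241, -0.1226, 0.0431]
eef_rot: [0.435, 0.558, -0.557, -0.434]
contact_force: [0.1, 0.3, -2.7]
opening: 0.585
```

carry_out:
  offset:
    - [0,0,-0.002]
    - [0,0,0]
  twist: [0,0]

```text
clock: 26.35
tool_pos: [0.5234, -0.1226, 0.0401]
eef_rot: [0.435, 0.558, -0.558, -0.434]
contact_force: [0.1, -0.6, -1.3]
opening: 0.589
```

carry_out:
  offset:
    - [0,0,-0.002]
    - [0,0,0]
  twist: [0,0]

```text
clock: 26.6
tool_pos: [0.5234, -0.1225, 0.0382]
eef_rot: [0.435, 0.558, -0.558, -0.434]
contact_force: [-1.0, 0.2, 2.8]
opening: 0.585
```

carry_out:
  offset:
    - [0,0,0]
    - [0,0,0]
    - [0,0,0]
    - [0,0,0]
    - [0,0,0]
    - [0,0,0]
  twist: [0,0,0,0,0,0]
  grip: 0.088

```text
clock: 27.35
tool_pos: [0.5233, -0.1225, 0.0379]
eef_rot: [0.434, 0.558, -0.558, -0.435]
contact_force: [-1.4, -0.1, 0.3]
opening: 1.0
```

carry_out:
  offset:
    - [0,0,0.02]
    - [0,0,0.05]
    - [0,0,0.06]
    - [0,0,0.06]
    - [-0.03,0.03,0.03]
    - [-0.01,0.06,0]
    - [0,0.06,0]
    - [0,0.06,0]
  twist: [0,0,0,0,0,0,0,0]

```text
clock: 28.35
tool_pos: [0.483, 0.0889, 0.2582]
eef_rot: [0.435, 0.558, -0.558, -0.434]
contact_force: [1.0, 0.5, 0.1]
opening: 0.998
```

carry_out:
  offset:
    - [0,0.06,0]
    - [0,0.06,0]
    - [0,0.06,0]
    - [0,0.06,0]
    - [0,0,0]
    - [0,0,0]
  twist: [0,0,0,0,0,0]

```text
clock: 29.1
tool_pos: [0.4831, 0.3267, 0.2575]
eef_rot: [-0.435, -0.557, 0.558, 0.434]
contact_force: [0.3, -0.5, -0.3]
opening: 1.0
```

```bash
python3 - <<'E'
from h import *
t=snapshot("top")[:,:,::-1];sc=snapshot("scene")[:,:,::-1]
g=lambda a:np.clip(255*(cv2.resize(a,None,fx=2.6,fy=2.6,interpolation=cv2.INTER_CUBIC)/255.)**0.55,0,255).astype('uint8')
a=g(t[170:275,90:380]);b=g(sc[120:235,100:390]);cv2.imwrite("pics/fin.png",np.vstack([a,b]))
E
```

```text
(no output)
```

View pics/fin.png

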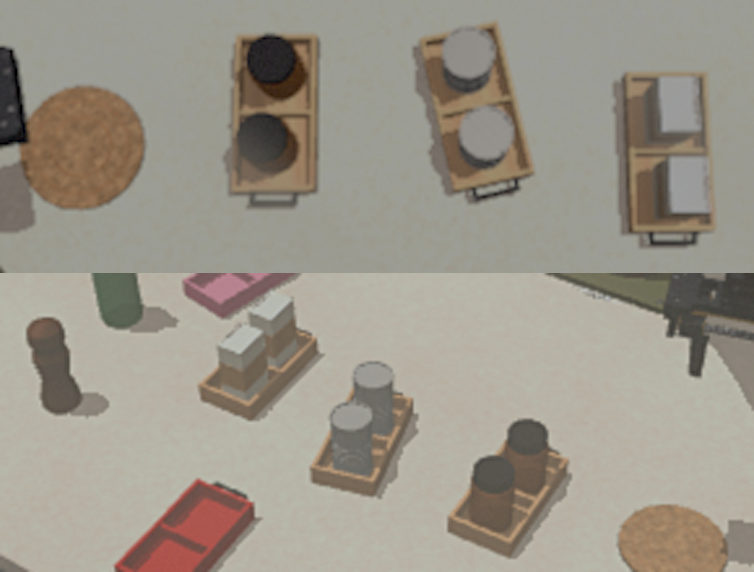

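Both views show jars in L, cans in M and cartons in R, all upright with one per compartment. The trivet is empty and the arm is clear.

```bash
python3 -c "
from plant import job; print(job.finish_job())"
```

```text
the job is handed in; nothing more can be done
None
```

The goods are sorted and the job is handed in, at about 29 s on the robot's clock. The two jars share one wooden tray, the two cans another and the two cartons the third.

It took four moves:
1. The can in the left tray went to the trivet.
2. The jar in the right tray went to the left tray.
3. The carton in the middle tray went to the right tray.
4. The can on the trivet went to the middle tray.

**Last checks:** the final top and scene pictures show all six goods upright, one in each compartment, with the trivet empty. The red and pink trays were left alone. The gripper was open, well away from the goods and reading no contact force. Wrist force readings, taken at the end of each move, stayed around 7 N or less.

**One disagreement:** I closed on the carton about 6 mm off its centre, so the jaws nudged it sideways in its compartment before the lift. It still came up and was set down upright.

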